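# Tip the sample crate down and push it home against the fruit tester

## Robot

A 7-joint arm with a two-finger parallel gripper is mounted at the origin on the work surface. World frame = base frame: x ahead of the robot, y to its left, z up, the work surface at z = 0. Lengths are in m, angles in rad, forces in N, time in s.
With the tool pointing down it reaches from about 0.425 to 0.925 m from the base axis. Payload 6.8 kg.
Tool frame: the origin (TCP) lies midway between the tips of the shut fingers; the grasp point (between the pads) lies 19 mm behind it; z points along the fingers, x is the direction in which the jaws open and shut, and the axes are right-handed (so a half turn about z gives the same grasp; the last joint's range is limited). The gripper opens to 85 mm and grips with 20 to 120 N. Pads are 22 mm wide; open, the fingers measure 114 mm over their backs; the gripper's body (76 mm by 85 mm) begins 54 mm behind the grasp point. The pads swing forward as they close: fully open they stand 13 mm farther back than shut.
Start: joints at [1.004, 0.477, 0.022, 1.555, -0.011, 1.109, -0.083], TCP at [0.299, -0.605, 0.231] pointing down, gripper open.
Joint ranges: [-2.96, 2.96], [-0.34, 2.1], [-1.41, 1.46], [0.24, 2.44], [-1.37, 4.51], [0.17, 1.92], [-2.96, 2.96]. Speed limits (rad/s): [2.39, 2.39, 3.14, 3.14, 3.14, 3.14, 3.14].

## Interface

Orientations are given as a rotation vector (axis times angle).
In Python, from rig import robot, optics, job gives the robot as it stands.
- The arm moves only by the tool move_arm, never from a script. Its arguments are lists of equal length, an entry for each row: "jaw": the opening, from -1 (shut) to 1 (fully open), so that 0 is half open; "dp": the shift along the tool's x, y, z in m, a list of three; "spin": the turn about the tool's z in rad. In form: {"jaw": [jaw, ...], "dp": [[dx, dy, dz], ...], "spin": [spin, ...]}. A call has 1 to 10 rows; each row is the pose to reach, as a shift and turn from the pose measured when the call began, along the tool's axes at that moment; what a row does not reach only later rows make up. A row lasts 1/8 s, in which the tool goes at most 62.5 mm and 10.7 degrees, less where a joint would pass 70% of its speed; a pose out of reach is approached as far as the arm can. A call with a gripper value outside its range is refused whole. The fingers move at their own pace and stop on an object; "newtons" is the grip in N (left out, the last holds). Time passes only in rows, so rows that repeat a pose let the fingers close. It gives the time, the measured TCP pose, the force and the opening at its end, in the units of the state.
- robot.get_obs(): the state, without advancing time (a new reading comes with each control period).
- optics.get_image(name): name is "scene" or "top" or "wrist"; returns the picture (480x640x3 uint8, red, green, blue); there is no depth.
- optics.camera_model(name): a dict with "mtx" (3x3 intrinsics, pixels), "T" (4x4, takes a point from camera to world coordinates). Camera axes: x right, y up, looking along -z (the intrinsics and any distortion apply to the point x, -y, -z); pixel columns grow to the right and rows downward; lengths in m; the calibration is good to about 2 mm. A picture is of the moment at which its call begins: read the wrist's pose just before it. camera_model takes no time and is no camera call; for the wrist camera it gives the pose at the moment of the call.
- job.hand_in(): hands the job in, once; it reports no verdict.
The state is a dict: "time_s": time; "joints": joint angles; "qvel": joint speeds; "joint_efforts": joint torques, N m; "eef_pos": TCP position; "tcp_rot": TCP orientation; "contact_force": force on the tool from outside, world axes, zero at the start; "ft_torque": the same for the moment, N m; "gripper_width": finger opening in m.
Only numpy, scipy, OpenCV 4.12 (cv2) and the standard library are available. Lean on these libraries where they do the work, as an engineer would, in place of code of your own. Each camera call takes 0.05 s, during which the arm holds its last target.

## Task

The small empty wooden crate stands on one end beside the fruit firmness tester. Without picking it up, push against it near its top, from its open side, so that it tips over towards the tester and lies on its base board with the open side up, still short of the tester; then push it along the bench until the whole width of its leading end board rests flat against the front edge of the tester's steel foot plate. Leave the apples and the other things where they are, and finish clear of everything.

Things in the scene. Friction and masses are not known exactly. Their poses are not given: they have to be found in the camera images.
- crate: Loose pale wood crate, 0.2 to 0.4 kg, 170 mm long (own z), 130 mm wide (x), 65 mm deep (y); starts standing on a 130 x 65 mm end, z up. Origin: middle of the outer face of the end it stands on. Open side at y = -32.5 mm, base board at y = +32.5 mm. Tipped over towards its own +y it lies on its base board: y points down, z level towards the leading end.
- crate_centre (a point): Centre of the crate's outline, axes as crate. End boards are solid, 8 mm thick, base board solid, 6 mm, long sides slatted. Pushed near the top of its open side the crate tips about its lower edge without sliding; past about 21 degrees it falls over by itself. Lying down it is 65 mm high.
- crate_top_end (a point): Middle of the outer face of the crate's upper end board, 170 mm along z from the crate's origin; once tipped, this is the leading end, the one that must rest against the foot plate.
- plate_edge (a point): Fixed tester: steel foot plate 280 mm wide, 180 mm deep, 18 mm thick; a column and gauge stand over it, 70 mm or more behind its front edge. Point: middle of the front face's upper edge, 18 mm above the bench. Axes: x along the front edge, y level into the plate at a right angle to the edge, z up. The tipped crate comes to lie some 60 to 130 mm short of it.
- apple_plate: a red apple, 72 mm across, 65 mm tall, standing on the tester's foot plate; origin under its centre. Leave it alone.
- apple_far: a red apple, 72 mm across, 65 mm tall, on the bench; origin under its centre. Leave it alone.
- apple_near: a red apple, 72 mm across, 65 mm tall, on the bench; origin under its centre. Leave it alone.
- weight: brass check weight with a knob, 44 mm across, 72 mm tall; origin under its centre. Leave it alone.
- bottle: small amber bottle, 40 mm across, 95 mm tall; origin under its centre. Leave it alone.
- gauge: aluminium fruit sizing ring lying flat, 80 mm across, 12 mm thick; origin under its centre. Leave it alone.
Mind the look-alikes: they are no part of the job. Of the things that look like the crate, the smallest one is meant.

How it is judged:
By the outcome, as a careful person would: the job done as asked, in the order asked, and still so for the second after the job is handed in, with the robot touching nothing.
It also fails if it takes over 48 s, if anything falls off the work surface, if the arm or the gripper's body presses on something with over 40 N, if the wrist force passes 120 N, or if a joint passes its speed limit or range.

## Working session

There is one attempt and no reset: what is moved stays moved. The work goes in short steps, Python scripts to look and compute and a tool call to move; the robot and the scene stay as the last step left them, time stands still between calls to the robot, and variables do not carry over. Pictures are saved under pics/ and viewed, and the job is handed in when it is done.

Besides the shell and the picture viewer there is one more tool, called as name(argument=value, ...) on one line, values as JSON. move_arm: Moves the arm, as the interface text tells. Its arguments: {"type":"object","properties":{"jaw":{"type":"array","items":{"type":"number"}},"dp":{"type":"array","items":{"type":"array","items":{"type":"number"}}},"spin":{"type":"array","items":{"type":"number"}},"newtons":{"type":"number"}},"required":["jaw","dp","spin"]}

```bash
mkdir -p pics; ls
python3 - <<'E'
from rig import robot, optics, job
import cv2,numpy as np
np.set_printoptions(precision=4,suppress=True)
print(robot.get_obs())
for n in ("scene","top"):
    m=optics.camera_model(n);print(n,m)
    cv2.imwrite(f"pics/{n}0.png",optics.get_image(n)[:,:,::-1])
E
```

```text
pics
{'time_s': 0.0, 'joints': array([ 1.0039,  0.4778,  0.0223,  1.5564, -0.0115,  1.1093, -0.0831]), 'qvel': array([-0.0001,  0.    , -0.0002, -0.0007, -0.0007, -0.0001, -0.0001]), 'joint_efforts': array([  0.0007, -59.6448,   1.6082, -28.1198,   0.0125,   0.0093,
        -0.    ]), 'eef_pos': array([ 0.2987, -0.6047,  0.2303]), 'tcp_rot': array([-2.6677,  1.6576,  0.0026]), 'contact_force': array([-0.8002, -0.382 , -0.7996]), 'ft_torque': array([ 0.0278, -0.0384, -0.0171]), 'gripper_width': 0.08505889105840375}
scene {'mtx': array([[590.3023,   0.    , 322.9265],
       [  0.    , 590.3023, 235.4522],
       [  0.    ,   0.    ,   1.    ]]), 'T': array([[ 0.8117, -0.3333,  0.4797,  1.1382],
       [ 0.5841,  0.4542, -0.6727, -0.8891],
       [ 0.0064,  0.8262,  0.5634,  0.8312],
       [ 0.    ,  0.    ,  0.    ,  1.    ]])}
top {'mtx': array([[474.4682,   0.    , 318.4086],
       [  0.    , 474.4682, 237.7436],
       [  0.    ,   0.    ,   1.    ]]), 'T': array([[ 0.0217,  0.9844, -0.1746,  0.3416],
       [-0.9997,  0.0228,  0.0047, -0.0463],
       [ 0.0086,  0.1744,  0.9846,  1.3317],
       [ 0.    ,  0.    ,  0.    ,  1.    ]])}
```

View pics/scene0.png

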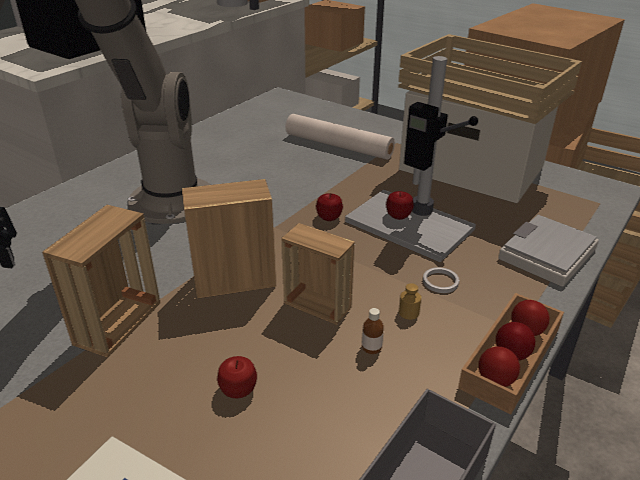

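View pics/top0.png

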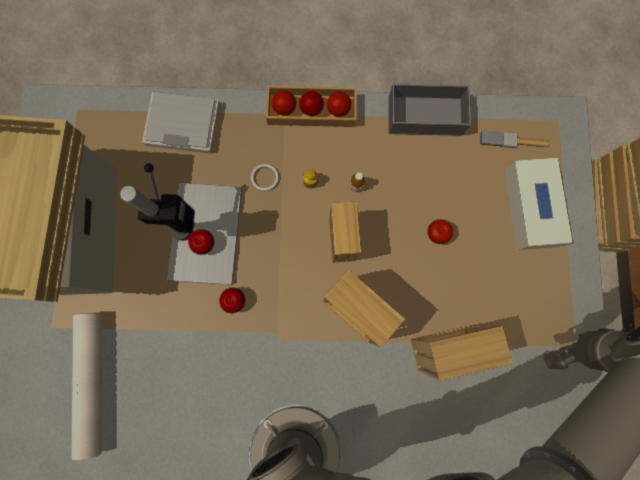

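The smallest crate is at scene (318,272) and top (345,230), open towards the camera and away from the tester. The foot plate is at top (205,233). I'll zoom in to get the corners.

Run:
```python
import cv2
s=cv2.imread("pics/scene0.png");t=cv2.imread("pics/top0.png")
cv2.imwrite("pics/s_cr.png",cv2.resize(s[180:340,260:480],None,fx=3.6,fy=3.6,interpolation=cv2.INTER_CUBIC))
cv2.imwrite("pics/t_cr.png",cv2.resize(t[150:320,165:375],None,fx=3.5,fy=3.5,interpolation=cv2.INTER_CUBIC))
```

```text
(no output)
```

View pics/s_cr.png

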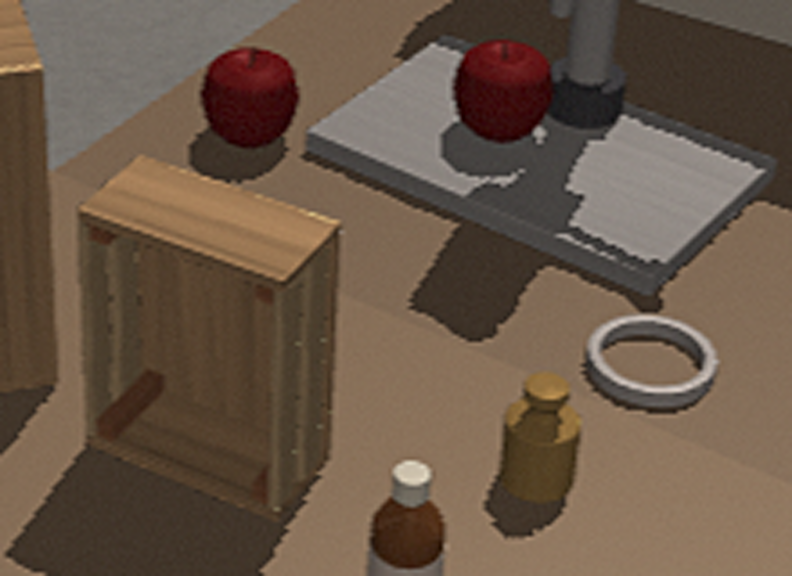

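View pics/t_cr.png

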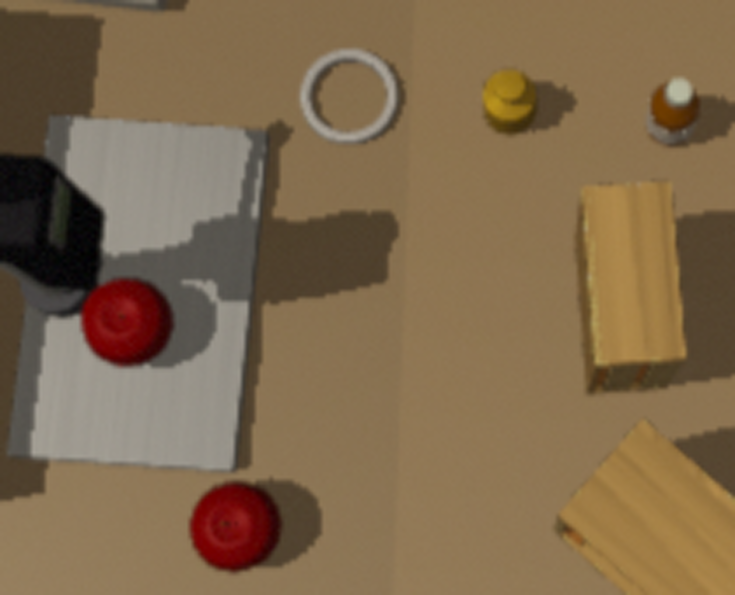

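```bash
cat > h.py <<'E'
import numpy as np, cv2
from scipy.optimize import least_squares
np.set_printoptions(precision=4,suppress=True)
from rig import robot, optics, job
def proj(n,P,m=None):
    m=m or optics.camera_model(n);P=np.atleast_2d(P)
    T=np.linalg.inv(m['T']);c=P@T[:3,:3].T+T[:3,3]
    c=c*[1,-1,-1];q=c@m['mtx'].T
    return q[:,:2]/q[:,2:]
def tri(px):  # {cam:(u,v)}
    f=lambda X:np.concatenate([proj(n,X)[0]-p for n,p in px.items()])
    r=least_squares(f,[.5,0,.1]);return r.x,np.abs(r.fun).max()
def onplane(n,p,z,m=None):
    m=m or optics.camera_model(n)
    d=np.linalg.inv(m['mtx'])@np.array([p[0],p[1],1.]);d=m['T'][:3,:3]@(d*[1,-1,-1]);o=m['T'][:3,3]
    return o+d*(z-o[2])/d[2]
E
cat > a.py <<'E'
from h import *
S=lambda u,v:np.array([260+u/3.6,180+v/3.6]);T=lambda u,v:np.array([165+u/3.5,150+v/3.5])
pts={'BLfarL':(S(140,157),T(597,362)),'BRnearL':(S(80,208),T(685,358)),'TRnearR':(S(275,282),T(670,182)),'TLfarR':(S(340,228),T(583,187)),
'plateRobotEnd':(S(307,133),T(235,468)),'plateFarEnd':(S(652,282),T(267,128))}
for k,(s,t) in pts.items(): 
    X,e=tri({'scene':s,'top':t});print(k,X,round(e,2))
for k,(s,t) in {'apnear':(S(250,97),T(235,527)),'approx weight':(S(540,470),T(508,105)),'ring':(S(650,362),T(350,96)),'bottletop':(S(412,470),T(681,92)),'appleplate':(S(503,90),T(127,322))}.items():
    X,e=tri({'scene':s,'top':t});print(k,X,round(e,2))
t=lambda u,v:onplane('top',(u,v),0.17)
for p in [(331,300),(346,272),(404,318),(380,346)]: print('crate2',onplane('top',p,0.2))
E
python3 a.py
```

```text
BLfarL [ 0.51   -0.0944  0.1701] 0.36
BRnearL [ 0.515  -0.1558  0.1708] 0.72
TRnearR [ 0.6406 -0.1463  0.17  ] 0.27
TLfarR [ 0.638  -0.0824  0.167 ] 0.43
plateRobotEnd [0.4414 0.1838 0.0174] 0.53
plateFarEnd [0.7196 0.1723 0.0142] 0.14
apnear [0.3948 0.1788 0.033 ] 0.61
approx weight [ 0.7462 -0.0246  0.0077] 0.22
ring [0.7516 0.1066 0.0055] 0.28
bottletop [ 0.7344 -0.1582  0.0969] 0.88
appleplate [0.5506 0.2679 0.0513] 0.48
crate2 [ 0.3932 -0.0848  0.2   ]
crate2 [ 0.4605 -0.1195  0.2   ]
crate2 [ 0.3549 -0.2575  0.2   ]
crate2 [ 0.2894 -0.2008  0.2   ]
```

Run:
```python
import cv2
s=cv2.imread("pics/scene0.png");t=cv2.imread("pics/top0.png")
cv2.imwrite("pics/s_cr2.png",cv2.resize(s[160:400,30:290],None,fx=2.5,fy=2.5,interpolation=cv2.INTER_CUBIC))
cv2.imwrite("pics/t_cr2.png",cv2.resize(t[200:390,310:530],None,fx=3,fy=3,interpolation=cv2.INTER_CUBIC))
```

```text
(no output)
```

View pics/s_cr2.png

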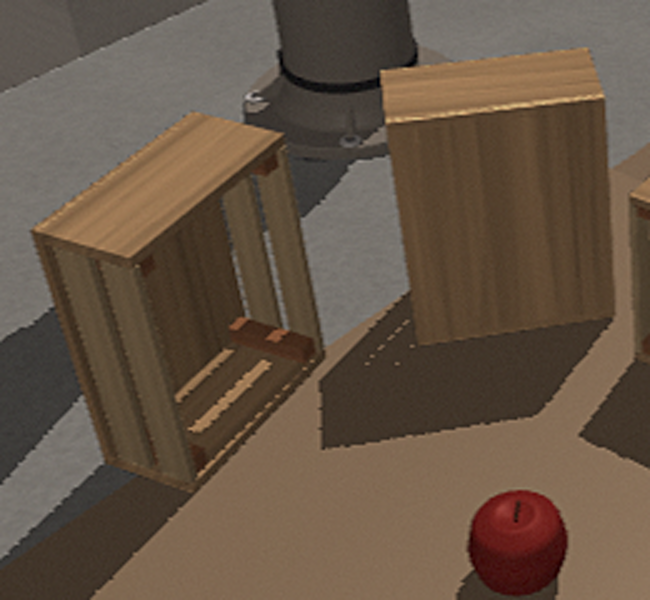

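View pics/t_cr2.png

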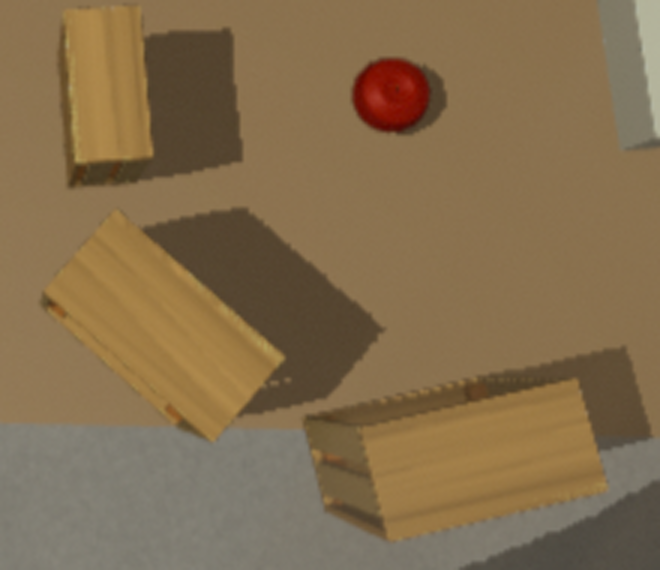

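Run:
```python
from h import *
S=lambda u,v:np.array([30+u/2.5,160+v/2.5]);T=lambda u,v:np.array([310+u/3,200+v/3])
for k,s,t in [('c2 R',S(605,97),T(118,210)),('c2 L',S(388,123),T(283,358)),('c2 far',S(590,48),T(43,295)),('c3',S(133,262),T(577,380)),('c3b',S(285,138),T(362,425)),('c3c',S(195,112),T(388,540)),('c3d',S(35,232),T(605,487)),('apple',S(518,535),T(392,95))]:
    print(k,*tri({'scene':s,'top':t}))
```

```text
c2 R [ 0.4645 -0.1238  0.227 ] 0.9702611958412604
c2 L [ 0.353  -0.2519  0.2258] 0.7641947239511921
c2 far [ 0.3983 -0.066   0.2241] 1.4270736429946282
c3 [ 0.3423 -0.4767  0.2233] 1.3861395343471372
c3b [ 0.3038 -0.312   0.2243] 0.7147289158153569
c3c [ 0.2195 -0.3298  0.2259] 0.5990939419184969
c3d [ 0.2613 -0.4958  0.2248] 0.43065373715535316
apple [ 0.5971 -0.3891  0.0424] 0.7068564326740727
```

```bash
cat >> h.py <<'E'
from scipy.spatial.transform import Rotation as Ro
def rel(targets,yaw=None):
    o=robot.get_obs();R=Ro.from_rotvec(o['tcp_rot']).as_matrix();p=o['eef_pos']
    a=np.degrees(np.arctan2(R[1,0],R[0,0]))
    print('t',o['time_s'],'tcp',p,'xang',round(a,2),'zax',R[:,2],'F',o['contact_force'],'w',round(o['gripper_width'],4))
    if yaw is not None: print('spin',np.radians(-(yaw-a)))
    for t in targets: print(t,(R.T@(np.array(t)-p)).round(4))
E
python3 - <<'E'
from h import *
rel([(.33,-.6,.31),(.42,-.58,.31),(.54,-.46,.31),(.583,-.34,.31),(.583,-.215,.31)],4.9)
E
```

```text
t 0.1 tcp [ 0.2987 -0.6047  0.2304] xang -63.71 zax [-0.0008  0.0014 -1.    ] F [-0.2015  1.3272  0.767 ] w 0.0856
spin -1.1975074610412706
(0.33, -0.6, 0.31) [ 0.0095 -0.0302 -0.0796]
(0.42, -0.58, 0.31) [ 0.0314 -0.1197 -0.0797]
(0.54, -0.46, 0.31) [-0.023  -0.2804 -0.0796]
(0.583, -0.34, 0.31) [-0.1116 -0.3721 -0.0795]
(0.583, -0.215, 0.31) [-0.2236 -0.4275 -0.0793]
```

move_arm(jaw=[0,0,0,0,0,0,0,0,0,0], dp=[[0,-0.01,-0.06],[0.015,-0.05,-0.08],[0.025,-0.1,-0.08],[0.025,-0.15,-0.08],[0.01,-0.2,-0.08],[-0.01,-0.25,-0.08],[-0.035,-0.3,-0.08],[-0.08,-0.345,-0.08],[-0.13,-0.385,-0.08],[-0.18,-0.41,-0.08]], spin=[0,-0.1,-0.25,-0.4,-0.55,-0.7,-0.85,-1.0,-1.1,-1.2])

```text
time_s: 1.35
eef_pos: [0.5872, -0.259, 0.31]
tcp_rot: [-3.136, -0.146, 0.002]
contact_force: [0.5, -0.4, -0.5]
gripper_width: 0.0427
```

Run:
```python
from h import *
rel([(.583,-.215,.31),(.583,-.215,.148)],4.9)
```

```text
t 1.35 tcp [ 0.5872 -0.259   0.31  ] xang 5.32 zax [-0.0013  0.0024 -1.    ] F [ 0.4938 -0.4398 -0.5415] w 0.0427
spin 0.0073562291452166605
(0.583, -0.215, 0.31) [-0.0001 -0.0442  0.0001]
(0.583, -0.215, 0.148) [ 0.     -0.0438  0.1621]
```

move_arm(jaw=[0,0,0,0,0,0], dp=[[0,-0.01,0.05],[0,-0.02,0.1],[0,-0.03,0.14],[0,-0.035,0.162],[0,-0.035,0.162],[0,-0.035,0.162]], spin=[0,0,0,0,0,0])

```text
time_s: 2.1
eef_pos: [0.5844, -0.2243, 0.149]
tcp_rot: [-3.136, -0.145, -0.0]
contact_force: [-0.4, -0.1, -0.5]
gripper_width: 0.0428
```

Run:
```python
from h import *
rel([(.578,-.15,.148)],4.9)
for n in ("scene","top"): 
    im=optics.get_image(n)[:,:,::-1]; cv2.imwrite(f"pics/{n}1.png",im)
s=cv2.imread("pics/scene1.png");t=cv2.imread("pics/top1.png")
cv2.imwrite("pics/m1.png",np.hstack([cv2.resize(s[100:400,150:450],(400,400)),cv2.resize(t[100:400,200:500],(400,400))]))
```

```text
t 2.1 tcp [ 0.5844 -0.2243  0.149 ] xang 5.3 zax [-0.0001  0.0019 -1.    ] F [-0.4048 -0.0625 -0.4948] w 0.0428
spin 0.006979719819296886
(0.578, -0.15, 0.148) [ 0.0005 -0.0746  0.0011]
```

View pics/m1.png

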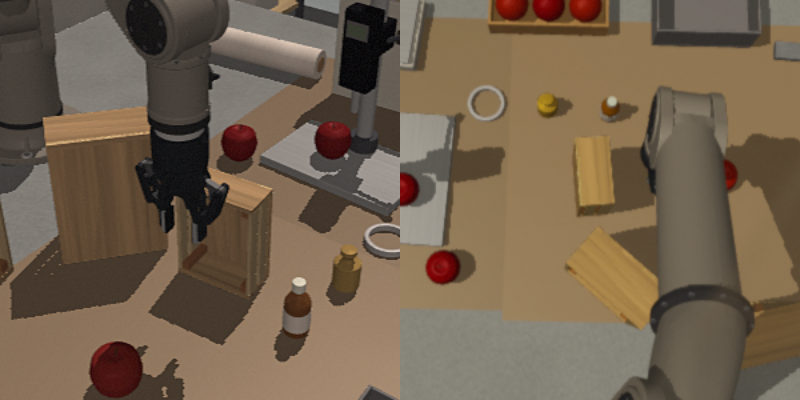

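The gripper is behind the open side, clear of crate and bottle. Now I'll push slowly.

move_arm(jaw=[0,0,0,0,0,0,0,0,0,0], dp=[[0,-0.02,0.005],[0,-0.04,0.007],[0,-0.05,0.007],[0,-0.055,0.007],[0,-0.06,0.007],[0,-0.065,0.007],[0,-0.07,0.007],[0,-0.077,0.007],[0,-0.084,0.007],[0,-0.09,0.007]], spin=[0,0,0,0,0,0,0,0,0,0])

```text
time_s: 3.45
eef_pos: [0.5763, -0.1341, 0.1426]
tcp_rot: [-3.137, -0.145, -0.002]
contact_force: [-0.0, 0.2, -0.6]
gripper_width: 0.0424
```

Run:
```python
from h import *
rel([])
for n in ("scene",): 
    im=optics.get_image(n)[:,:,::-1]; cv2.imwrite(f"pics/{n}2.png",cv2.resize(im[120:360,200:440],(600,600)))
```

```text
t 3.45 tcp [ 0.5763 -0.1341  0.1426] xang 5.31 zax [ 0.0009  0.0016 -1.    ] F [-0.0072  0.2436 -0.6258] w 0.0424
```

View pics/scene2.png

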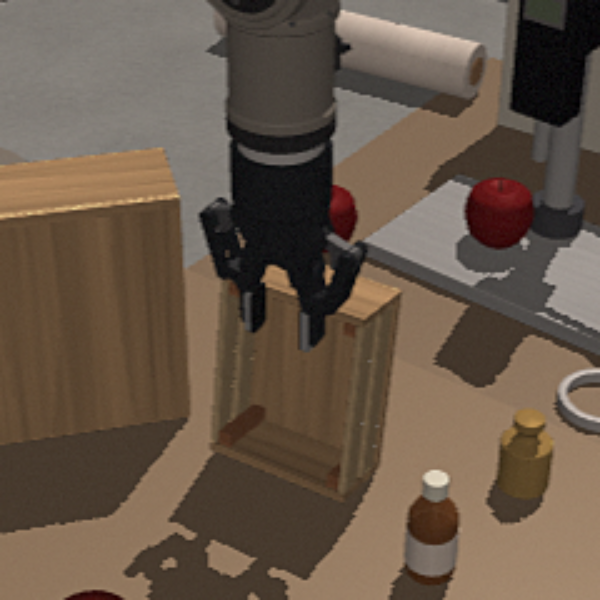

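move_arm(jaw=[0,0,0,0,0,0,0], dp=[[0,-0.008,0],[0,-0.016,0],[0,-0.023,0],[0,-0.029,0],[0,-0.034,0],[0,-0.038,0],[0,-0.04,0]], spin=[0,0,0,0,0,0,0])

```text
time_s: 4.38
eef_pos: [0.5725, -0.093, 0.1427]
tcp_rot: [-3.136, -0.147, -0.001]
contact_force: [0.6, 0.0, -0.6]
gripper_width: 0.0427
```

Run:
```python
from h import *
rel([])
for n in ("scene",): 
    im=optics.get_image(n)[:,:,::-1]; cv2.imwrite(f"pics/{n}3.png",cv2.resize(im[120:360,200:440],(600,600)))
```

```text
t 4.375 tcp [ 0.5725 -0.093   0.1427] xang 5.37 zax [ 0.0008  0.0022 -1.    ] F [ 0.6375  0.0435 -0.5862] w 0.0427
```

View pics/scene3.png

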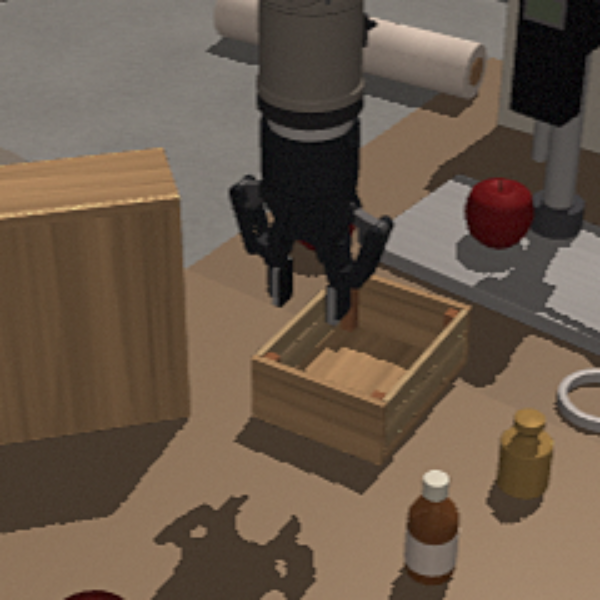

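It has tipped and lies open side up. I'll back off behind it with the jaws open, then measure.

move_arm(jaw=[0.3,0.6,1,1,1], dp=[[0,0.04,0],[0,0.08,0],[0,0.095,0],[0,0.095,0],[0,0.095,0]], spin=[0,0,0,0,0])

```text
time_s: 5.05
eef_pos: [0.5815, -0.1854, 0.1425]
tcp_rot: [-3.134, -0.151, -0.001]
contact_force: [-0.0, 0.3, 0.5]
gripper_width: 0.0853
```

Run:
```python
from h import *
rel([])
for n in ("scene","top"): 
    im=optics.get_image(n)[:,:,::-1]; cv2.imwrite(f"pics/{n}4.png",im)
s=cv2.imread("pics/scene4.png");t=cv2.imread("pics/top4.png")
cv2.imwrite("pics/s4.png",cv2.resize(s[180:340,260:480],None,fx=3.6,fy=3.6,interpolation=cv2.INTER_CUBIC))
cv2.imwrite("pics/t4.png",cv2.resize(t[150:320,165:375],None,fx=3.5,fy=3.5,interpolation=cv2.INTER_CUBIC))
```

```text
t 5.05 tcp [ 0.5815 -0.1854  0.1425] xang 5.5 zax [ 0.0008  0.0035 -1.    ] F [-0.0107  0.3092  0.4974] w 0.0853
```

View pics/s4.png

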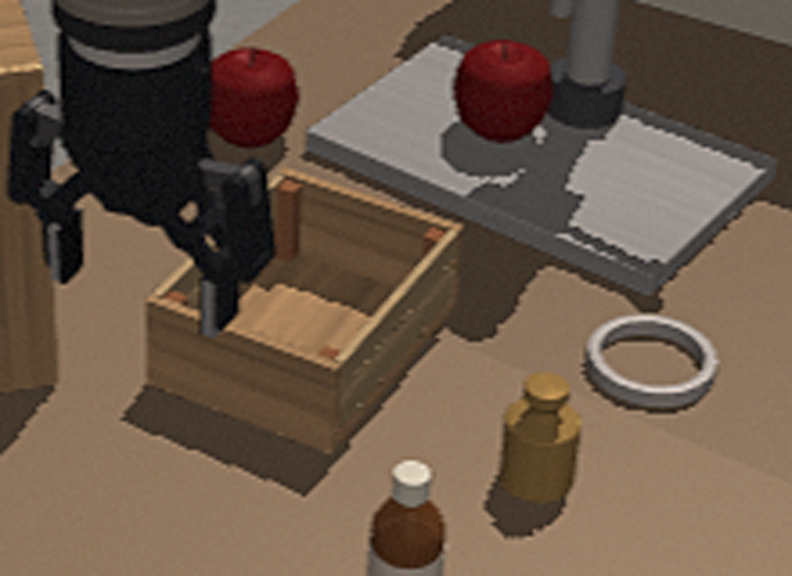

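View pics/t4.png

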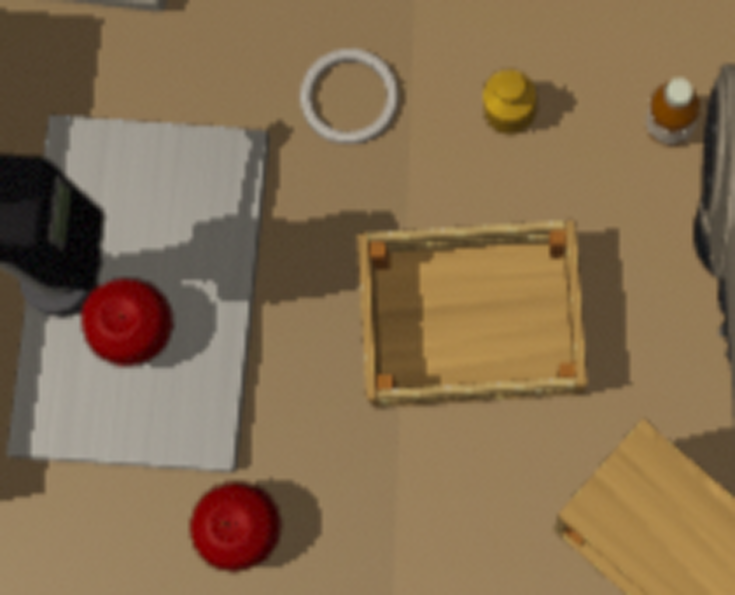

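```bash
cat > b.py <<'E'
from h import *
S=lambda u,v:np.array([260+u/3.6,180+v/3.6]);T=lambda u,v:np.array([165+u/3.5,150+v/3.5])
print(*tri({'scene':S(462,227),'top':T(360,235)}))
print(*tri({'scene':S(340,370),'top':T(574,222)}))
print(*tri({'scene':S(148,300),'top':T(586,383)}))
P=[onplane('top',T(*p),.065) for p in [(360,235),(370,402),(586,383),(574,222)]]
for p in P:print(p)
def f(q):
    c,s=np.cos(q[2]),np.sin(q[2]);L=[(.065,.085),(-.065,.085),(-.065,-.085),(.065,-.085)]
    return np.concatenate([[q[0]+c*a-s*b-p[0],q[1]+s*a+c*b-p[1]] for (a,b),p in zip(L,P)])
r=least_squares(f,[.56,0,0]);print('centre,yawdeg',r.x[:2],np.degrees(r.x[2]),r.fun)
E
python3 b.py
```

```text
[0.6218 0.0881 0.0644] 0.6015141957024923
[ 0.6376 -0.0775  0.0644] 1.1198554267882628
[ 0.5094 -0.0899  0.0653] 0.6600070846645281
[0.62   0.0868 0.065 ]
[0.4894 0.0739 0.065 ]
[ 0.5078 -0.0914  0.065 ]
[ 0.6344 -0.0799  0.065 ]
centre,yawdeg [ 0.5629 -0.0026] 5.556645854698283 [-0.0007  0.0014  0.0006  0.0018 -0.0014 -0.0022  0.0014 -0.001 ]
```

move_arm(jaw=[1,1,1,1,1], dp=[[0,0,0.04],[0,0,0.08],[0,0,0.11],[0,0,0.127],[0,0,0.127]], spin=[0,0,0,0,0])

```text
time_s: 5.78
eef_pos: [0.5812, -0.1841, 0.0148]
tcp_rot: [-3.134, -0.153, 0.001]
contact_force: [-0.6, -0.2, 1.0]
gripper_width: 0.0855
```

Run:
```python
from h import *
rel([(.575,-.12,.016),(.572,-.0966,.016)],5.5)
im=optics.get_image("scene")[:,:,::-1]; cv2.imwrite("pics/scene5.png",cv2.resize(im[80:380,130:480],(700,600)))
```

```text
t 5.775 tcp [ 0.5812 -0.1841  0.0148] xang 5.58 zax [-0.0008  0.0039 -1.    ] F [-0.5752 -0.2004  1.0304] w 0.0855
spin 0.0014125308452226518
(0.575, -0.12, 0.016) [ 0.     -0.0644 -0.0009]
(0.572, -0.0966, 0.016) [-0.0007 -0.088  -0.0008]
```

View pics/scene5.png

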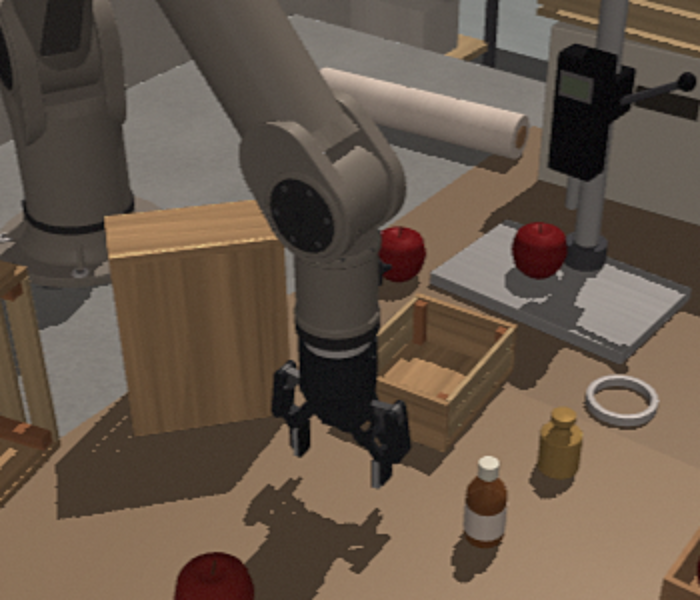

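move_arm(jaw=[1,1,1,1,1,1,1,1], dp=[[0,-0.03,0],[0,-0.055,0],[0,-0.07,0],[0,-0.08,0],[0,-0.087,0],[0,-0.094,0],[0,-0.1,0],[0,-0.105,0]], spin=[0,0,0,0,0,0,0,0])

```text
time_s: 6.82
eef_pos: [0.572, -0.0806, 0.0163]
tcp_rot: [-3.135, -0.151, -0.002]
contact_force: [0.4, -3.0, 0.6]
gripper_width: 0.0851
```

Run:
```python
from h import *
rel([(.567,-.05,.015),(.566,-.02,.015),(.566,-.01,.015)],-2.4)
t=optics.get_image("top")[:,:,::-1]
cv2.imwrite("pics/t6.png",cv2.resize(t[150:320,165:375],None,fx=3.5,fy=3.5,interpolation=cv2.INTER_CUBIC))
```

```text
t 6.825 tcp [ 0.572  -0.0806  0.0163] xang 5.51 zax [ 0.0014  0.0026 -1.    ] F [ 0.434  -2.9774  0.5665] w 0.0851
spin 0.1381164453834724
(0.567, -0.05, 0.015) [-0.0021 -0.031   0.0014]
(0.566, -0.02, 0.015) [-0.0002 -0.0609  0.0015]
(0.566, -0.01, 0.015) [ 0.0008 -0.0709  0.0015]
```

View pics/t6.png

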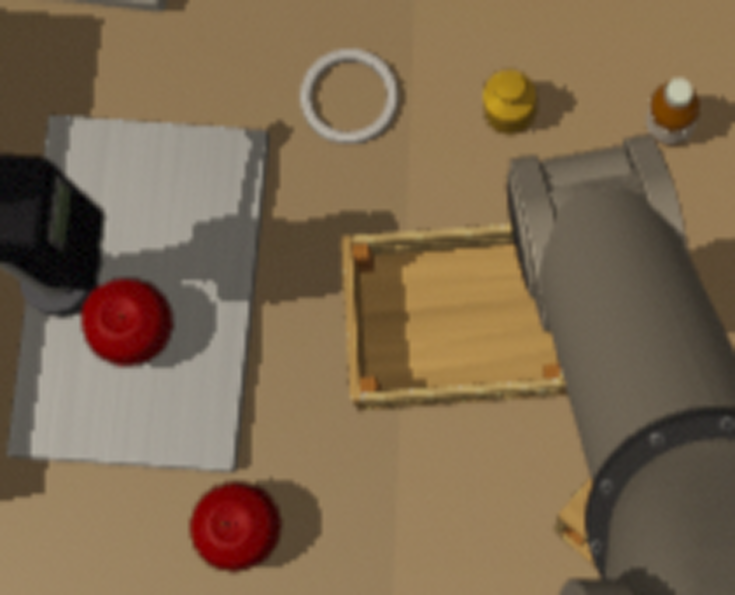

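move_arm(jaw=[1,1,1,1,1,1,1,1,1,1], dp=[[0,-0.007,0],[0,-0.014,0],[0,-0.021,0],[0,-0.028,0.001],[0,-0.035,0.001],[0,-0.042,0.001],[0,-0.049,0.001],[0,-0.055,0.001],[0,-0.06,0.001],[0,-0.062,0.001]], spin=[0.014,0.03,0.045,0.06,0.075,0.09,0.105,0.12,0.135,0.14])

```text
time_s: 8.12
eef_pos: [0.5657, -0.0171, 0.0154]
tcp_rot: [-3.137, 0.067, -0.001]
contact_force: [0.5, -1.7, -0.5]
gripper_width: 0.0853
```

Run:
```python
from h import *
rel([(.566,-.01,.015)],-2.4)
t=optics.get_image("top")[:,:,::-1]
cv2.imwrite("pics/t7.png",cv2.resize(t[150:320,165:375],None,fx=3.5,fy=3.5,interpolation=cv2.INTER_CUBIC))
```

```text
t 8.125 tcp [ 0.5657 -0.0171  0.0154] xang -2.44 zax [ 0.001   0.0036 -1.    ] F [ 0.4552 -1.6838 -0.5444] w 0.0853
spin -0.0007370577594251972
(0.566, -0.01, 0.015) [-0.     -0.0071  0.0004]
```

View pics/t7.png

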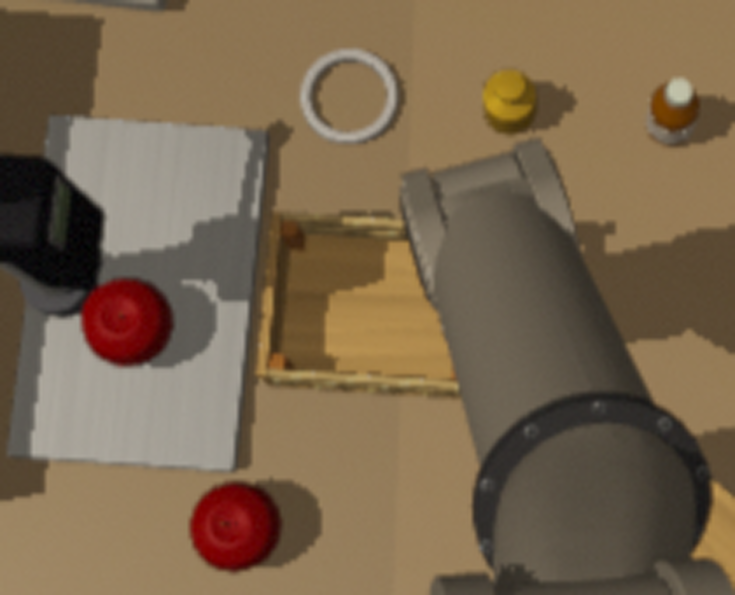

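move_arm(jaw=[1,1,1,1,1], dp=[[0,-0.002,0],[0,-0.004,0],[0,-0.006,0],[0,-0.008,0],[0,-0.01,0]], spin=[0,0,0,0,0])

```text
time_s: 8.8
eef_pos: [0.5662, -0.0069, 0.0155]
tcp_rot: [-3.137, 0.067, -0.002]
contact_force: [0.6, -1.6, -0.1]
gripper_width: 0.0856
```

move_arm(jaw=[1,1], dp=[[0,-0.0015,0],[0,-0.003,0]], spin=[0,0])

```text
time_s: 9.05
eef_pos: [0.5663, -0.0038, 0.0154]
tcp_rot: [-3.137, 0.067, -0.001]
contact_force: [-0.4, -2.9, -0.7]
gripper_width: 0.0853
```

move_arm(jaw=[1,1], dp=[[0,-0.0015,0],[0,-0.003,0]], spin=[0,0])

```text
time_s: 9.3
eef_pos: [0.5664, -0.0007, 0.0155]
tcp_rot: [-3.137, 0.067, -0.001]
contact_force: [-0.6, -1.9, 0.2]
gripper_width: 0.0854
```

Run:
```python
from h import *
rel([],-2.4)
t=optics.get_image("top")[:,:,::-1]
cv2.imwrite("pics/t8.png",cv2.resize(t[170:280,210:310],None,fx=5.4,fy=5.4,interpolation=cv2.INTER_CUBIC))
```

```text
t 9.3 tcp [ 0.5664 -0.0007  0.0155] xang -2.44 zax [ 0.001   0.0038 -1.    ] F [-0.5952 -1.8761  0.2263] w 0.0854
spin -0.0007164576562873887
```

View pics/t8.png

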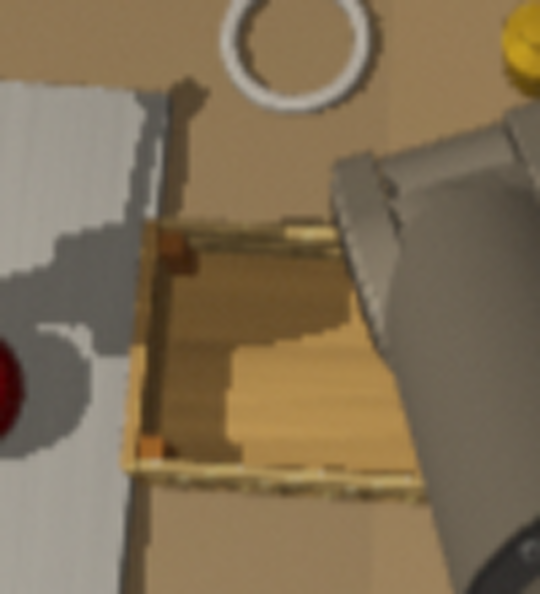

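Very close to contact. I'll continue in 1.5 mm steps, watching the force.

move_arm(jaw=[1,1], dp=[[0,-0.001,0],[0,-0.002,0]], spin=[0,0])

```text
time_s: 9.6
eef_pos: [0.5664, 0.0012, 0.0155]
tcp_rot: [-3.137, 0.067, -0.001]
contact_force: [-0.5, -3.7, 0.1]
gripper_width: 0.0857
```

move_arm(jaw=[1,1], dp=[[0,-0.001,0],[0,-0.002,0]], spin=[0,0])

```text
time_s: 9.85
eef_pos: [0.5662, 0.0012, 0.0155]
tcp_rot: [-3.14, 0.069, 0.0]
contact_force: [-2.4, -8.3, 2.7]
gripper_width: 0.0856
```

move_arm(jaw=[1,1,1], dp=[[0,-0.0015,0],[0,-0.003,0],[0,-0.003,0]], spin=[0,0,0])

```text
time_s: 10.22
eef_pos: [0.5657, 0.0012, 0.0155]
tcp_rot: [3.139, -0.073, -0.002]
contact_force: [-1.5, -8.8, 1.7]
gripper_width: 0.0856
```

Run:
```python
from h import *
rel([]);print(robot.get_obs()['ft_torque'])
t=optics.get_image("top")[:,:,::-1]
cv2.imwrite("pics/t9.png",cv2.resize(t[170:280,210:310],None,fx=5.4,fy=5.4,interpolation=cv2.INTER_CUBIC))
```

```text
t 10.225 tcp [0.5657 0.0012 0.0155] xang -2.66 zax [-0.0015 -0.0019 -1.    ] F [-1.4785 -8.8092  1.7363] w 0.0856
[-1.6355  0.1836  0.0726]
```

View pics/t9.png

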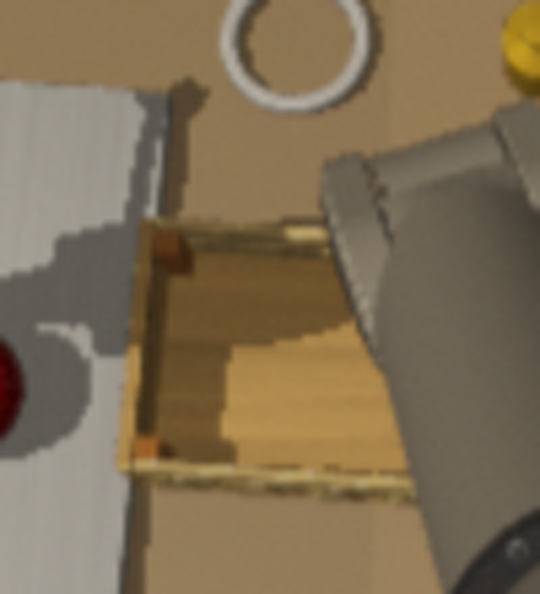

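move_arm(jaw=[1,1,1,1,1,1,1,1,1,1], dp=[[0,0.005,0],[0,0.02,0],[0,0.05,0],[0,0.09,0],[0,0.12,-0.03],[0,0.13,-0.08],[0,0.15,-0.13],[0,0.2,-0.18],[0,0.25,-0.21],[0,0.25,-0.21]], spin=[0,0,0,0,0,0,0,0,0,0])

```text
time_s: 11.52
eef_pos: [0.5546, -0.2546, 0.2291]
tcp_rot: [3.134, -0.085, 0.006]
contact_force: [-0.6, -0.0, -1.1]
gripper_width: 0.0855
```

Run:
```python
from h import *
rel([])
for n in ("scene","top"): 
    im=optics.get_image(n)[:,:,::-1]; cv2.imwrite(f"pics/{n}10.png",im)
s=cv2.imread("pics/scene10.png");t=cv2.imread("pics/top10.png")
cv2.imwrite("pics/s10.png",cv2.resize(s[180:340,260:480],None,fx=3.6,fy=3.6,interpolation=cv2.INTER_CUBIC))
cv2.imwrite("pics/t10.png",cv2.resize(t[170:280,210:340],None,fx=5.4,fy=5.4,interpolation=cv2.INTER_CUBIC))
```

```text
t 11.525 tcp [ 0.5546 -0.2546  0.2291] xang -3.11 zax [ 0.0037 -0.0061 -1.    ] F [-0.6449 -0.0098 -1.1316] w 0.0855
```

View pics/s10.png

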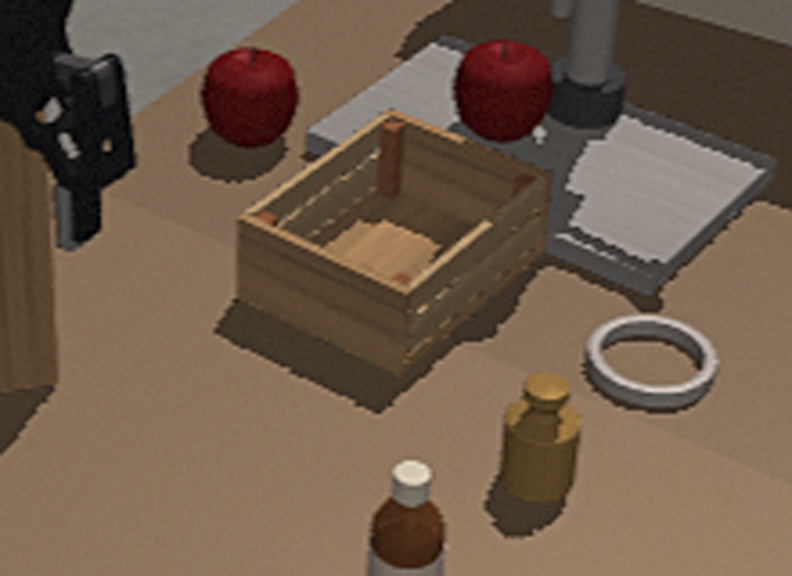

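View pics/t10.png

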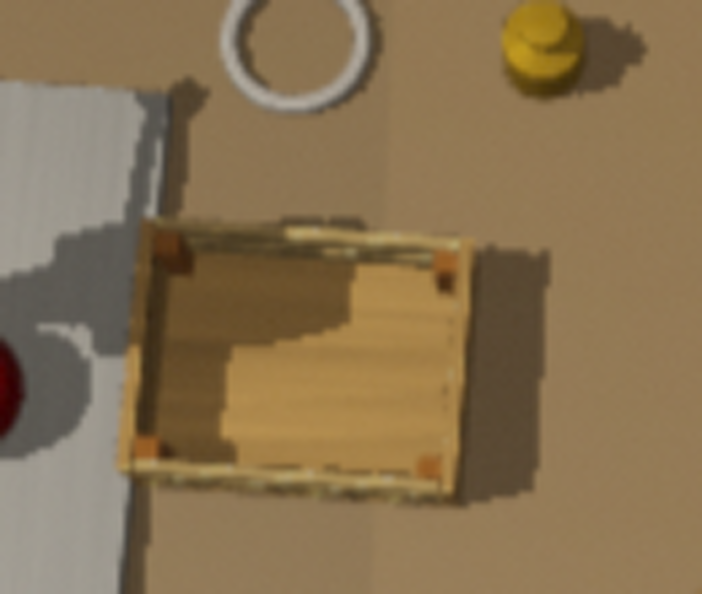

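View pics/scene10.png

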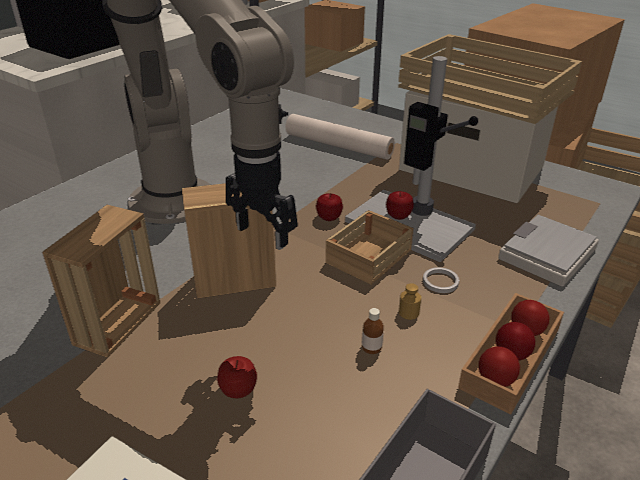

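```bash
python3 - <<'E'
from h import *
T=lambda u,v:np.array([210+(u+.5)/5.4-.5,170+(v+.5)/5.4-.5])
P=[onplane('top',T(*p),.065) for p in [(146,221),(119,470),(457,494),(473,240)]]
for p in P: print(p)
d=lambda a,b:np.degrees(np.arctan2(b[1]-a[1],b[0]-a[0]))
print('lead ang',d(P[1],P[0]),'trail',d(P[2],P[3]),'side',d(P[2],P[1])-90,d(P[3],P[0])-90)
Q=[onplane('top',T(*p),.018) for p in [(170,95),(120,590)]]
print(Q,d(Q[1],Q[0]))
m=(P[0]+P[1])/2
for p in P[:2]:
    yy=Q[1][1]+(p[0]-Q[1][0])*(Q[0][1]-Q[1][1])/(Q[0][0]-Q[1][0]); print('gap mm',1e3*(yy-p[1]))
def f(q):
    c,s=np.cos(q[2]),np.sin(q[2]);L=[(.065,.085),(-.065,.085),(-.065,-.085),(.065,-.085)]
    return np.concatenate([[q[0]+c*a-s*b-p[0],q[1]+s*a+c*b-p[1]] for (a,b),p in zip(L,P)])
r=least_squares(f,[.56,0,0]);print('centre,yawdeg',r.x[:2],np.degrees(r.x[2]),r.fun)
# subpixel line fit of the plate's upper front edge, from first images (unoccluded)
from numpy.polynomial import polynomial as pl
E
python3 - <<'E'
import cv2
t=cv2.imread("pics/top0.png")[:,:,::-1];g=t.mean(2).round().astype(int)
for v in range(185,288,8): print(v,g[v,225:246])
t=cv2.imread("pics/top10.png")[:,:,::-1];g=t.mean(2).round().astype(int)
for v in range(208,262,5): print(v,g[v,225:246])
E
```

```text
[0.6366 0.1729 0.065 ]
[0.5092 0.1797 0.065 ]
[0.501  0.0112 0.065 ]
[0.6306 0.0071 0.065 ]
lead ang -3.0755687020419122 trail -1.8291797141993176 side -2.7838045277277246 -2.0518449274755994
[array([0.7163, 0.1719, 0.018 ]), array([0.4535, 0.1843, 0.018 ])] -2.7077184957238325
gap mm 2.7452994602280567
gap mm 1.9254613565045098
centre,yawdeg [0.5693 0.0927] -2.4306197135504 [ 0.0013  0.002  -0.0012  0.0007 -0.0002 -0.0007  0.0001 -0.002 ]
185 [101 109 111 112 108 108 108 109 106 105 104 106 106 106 106 106 100  82
  77  65  65]
193 [139 139 138 138 139 138 137 138 139 141 133  97  82  81  81  82  58  61
  63  73 103]
201 [141 139 140 140 141 139 138 140 137 107  84  82  92 123 119  64  61  63
  63  74 106]
209 [142 143 144 143 142 141 142 137  92  82  83  98 137 132  68  60  62  70
  97 107 108]
217 [83 84 84 83 83 85 85 83 83 82 84 83 80 60 58 61 62 61 62 62 61]
225 [84 84 84 84 83 84 83 83 84 83 85 83 66 56 62 62 64 62 63 63 61]
233 [143 138  93  83  85  83  83  81  83  84  84  76  56  62  62  64  61  62
  64  63  62]
241 [ 85 101 141 145 142 142 140 142 144 141 122  66  61  64  7
[... 695 characters left out ...]
 39 40 37 36 44]
223 [88 87 90 89 88 90 88 89 85 78 72 70 57 46 46 50 65 76 77 77 76]
228 [88 89 89 89 90 88 88 87 85 79 74 70 40 43 47 58 74 76 76 75 76]
233 [150 144  99  89  89  86  86  85  80  79  77  58  45  46  51  62  69  68
  68  68  70]
238 [ 90 106 147 151 150 148 147 144 133 125 120  55  45  48  56  72  72  74
  73  73  74]
243 [ 90 105 147 151 149 148 145 137 126 119  80  48  46  51  69  79  80  81
  80  78  79]
248 [148 151 152 151 149 147 145 133 127 120  57  44  48  58  77  80  80  79
  79  79  80]
253 [152 151 151 149 147 146 139 127 120  91  93  94  93  93  60  42  47  61
  70  71  71]
258 [152 152 151 150 147 148 150 139 117  70  64  69  77  90  91  89  84 107
 111 100  97]
```

Run:
```python
from h import *
def cross(row,c0,lo,hi):
    thr=(lo+hi)/2
    for c in range(c0,c0+14):
        if row[c]>=thr>row[c+1]: return c+(row[c]-thr)/(row[c]-row[c+1])
g0=cv2.imread("pics/top0.png").mean(2);g=cv2.imread("pics/top10.png").mean(2)
def fit(img,rows,z,c0,hw):
    P=[]
    for v in rows:
        r=img[v]; e=c0(v); w=r[int(e)-hw:int(e)+hw+2]; d=w[:-1]-w[1:]; k=int(np.argmax(d[1:-1]))+1
        ww=np.clip(d[k-1:k+2],0,None); P.append((int(e)-hw+k+.5+(ww@[-1,0,1])/ww.sum(),v))
    P=np.array(P); 
    W=np.array([onplane('top',p,z)[:2] for p in P]); 
    k=np.polyfit(W[:,0],W[:,1],1); res=W[:,1]-np.polyval(k,W[:,0]); ok=abs(res)<.0015
    k,cov=np.polyfit(W[ok,0],W[ok,1],1,cov=True); print(ok.sum(),len(ok),'ang',np.degrees(np.arctan(k[0])),'+-',np.degrees(cov[0,0]**.5),'y at .57',np.polyval(k,.57))
fit(g0,range(240,284),.018,lambda v:235.5-(v-241)*.1,2)
fit(g0,list(range(198,214))+list(range(240,284)),.018,lambda v:235.5-(v-241)*.1,2)
fit(g,range(215,251),.065,lambda v:237.5-(v-218)*.105,2)
```

```text
44 44 ang -2.7121714646927275 +- 0.0626577793417522 y at .57 0.17991920275424608
60 60 ang -2.7908912577759017 +- 0.023822536346833487 y at .57 0.17981504400276685
36 36 ang -2.385834314240434 +- 0.1436431051795845 y at .57 0.17156474234493205
```

Run:
```python
from h import *
rel([(.56,-.11,.2),(.56,-.11,.015),(.5652,-.01,.015)],-2.85)
```

```text
t 11.625 tcp [ 0.5542 -0.2491  0.2261] xang -2.77 zax [-0.0006 -0.0018 -1.    ] F [ 0.6436  0.2853 -0.3854] w 0.0856
spin 0.0013557838120045725
(0.56, -0.11, 0.2) [-0.0009 -0.1392  0.0259]
(0.56, -0.11, 0.015) [-0.0008 -0.1396  0.2109]
(0.5652, -0.01, 0.015) [-0.0004 -0.2397  0.2107]
```

move_arm(jaw=[1,1,1,1,1,1,1,1,1,1], dp=[[0,-0.05,0.03],[0,-0.1,0.06],[0,-0.13,0.1],[0,-0.14,0.15],[0,-0.14,0.19],[0,-0.14,0.211],[0,-0.17,0.211],[0,-0.21,0.211],[0,-0.235,0.211],[0,-0.24,0.211]], spin=[0,0,0,0,0,0,0,0,0,0])

```text
time_s: 12.88
eef_pos: [0.5645, -0.0056, 0.0139]
tcp_rot: [-3.141, 0.067, 0.004]
contact_force: [-0.3, 0.4, 0.6]
gripper_width: 0.0853
```

Run:
```python
from h import *
rel([(.5657,0.001,.015)],-2.8)
```

```text
t 12.875 tcp [ 0.5645 -0.0056  0.0139] xang -2.43 zax [-0.0024  0.0004 -1.    ] F [-0.3033  0.4333  0.5816] w 0.0853
spin 0.006465989075851494
(0.5657, 0.001, 0.015) [ 0.0009 -0.0066 -0.0011]
```

move_arm(jaw=[1,1,1,1,1], dp=[[0,0,-0.001],[0,-0.003,-0.001],[0,-0.006,-0.001],[0,-0.009,-0.001],[0,-0.011,-0.001]], spin=[0.007,0.007,0.007,0.007,0.007])

```text
time_s: 13.5
eef_pos: [0.5646, 0.0011, 0.0149]
tcp_rot: [3.136, -0.08, -0.005]
contact_force: [-0.3, -12.4, 1.7]
gripper_width: 0.0852
```

Run:
```python
from h import *
rel([],-2.8);print(robot.get_obs()['ft_torque'])
```

```text
t 13.5 tcp [0.5646 0.0011 0.0149] xang -2.93 zax [-0.0035 -0.0045 -1.    ] F [ -0.2733 -12.3785   1.7258] w 0.0852
spin -0.0023325224609822234
[-2.2913  0.1212  0.6096]
```

move_arm(jaw=[1,1,1,1,1,1,1,1,1,1], dp=[[0,0.005,0],[0,0.02,0],[0,0.05,0],[0,0.09,0],[0,0.12,-0.03],[0,0.13,-0.08],[0,0.15,-0.13],[0,0.2,-0.18],[0,0.25,-0.21],[0,0.25,-0.21]], spin=[0,0,0,0,0,0,0,0,0,0])

```text
time_s: 14.75
eef_pos: [0.5524, -0.2545, 0.2291]
tcp_rot: [3.131, -0.094, 0.002]
contact_force: [-0.1, 0.2, -0.8]
gripper_width: 0.0855
```

Run:
```python
from h import *
rel([])
for n in ("scene","top"): 
    im=optics.get_image(n)[:,:,::-1]; cv2.imwrite(f"pics/{n}11.png",im)
g=cv2.imread("pics/top11.png").mean(2)
def fit(img,rows,z,c0,hw):
    P=[]
    for v in rows:
        r=img[v]; e=c0(v); w=r[int(e)-hw:int(e)+hw+2]; d=w[:-1]-w[1:]; k=int(np.argmax(d[1:-1]))+1
        ww=np.clip(d[k-1:k+2],0,None); P.append((int(e)-hw+k+.5+(ww@[-1,0,1])/ww.sum(),v))
    W=np.array([onplane('top',p,z)[:2] for p in np.array(P)]); k,cov=np.polyfit(W[:,0],W[:,1],1,cov=True)
    print('ang',np.degrees(np.arctan(k[0])),'+-',np.degrees(cov[0,0]**.5),'y at .57',np.polyval(k,.57))
fit(g,range(215,251),.065,lambda v:237.5-(v-218)*.105,2)
s=cv2.imread("pics/scene11.png");t=cv2.imread("pics/top11.png")
cv2.imwrite("pics/m11.png",np.hstack([cv2.resize(s[150:350,250:450],(400,400),interpolation=2),cv2.resize(t[170:290,210:330],(400,400),interpolation=2)]))
d=cv2.absdiff(t,cv2.imread("pics/top0.png")).max(2)
cv2.imwrite("pics/d11.png",t)
```

```text
t 14.75 tcp [ 0.5524 -0.2545  0.2291] xang -3.42 zax [ 0.0011 -0.0089 -1.    ] F [-0.1072  0.2405 -0.8094] w 0.0855
ang -2.343725144632663 +- 0.14453596366721025 y at .57 0.17155811681421804
```

View pics/m11.png

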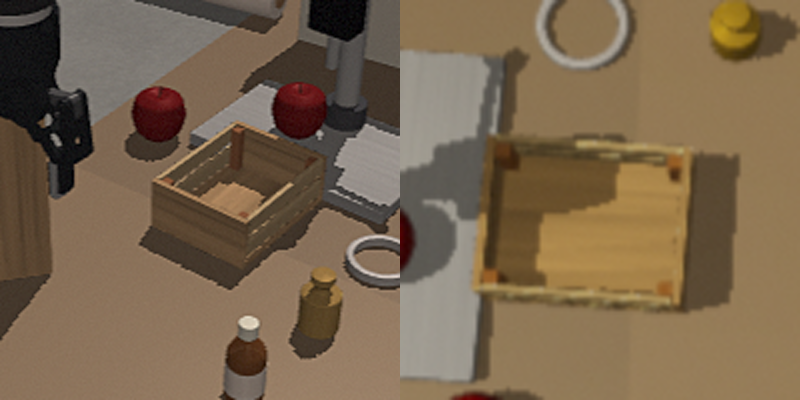

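View pics/d11.png

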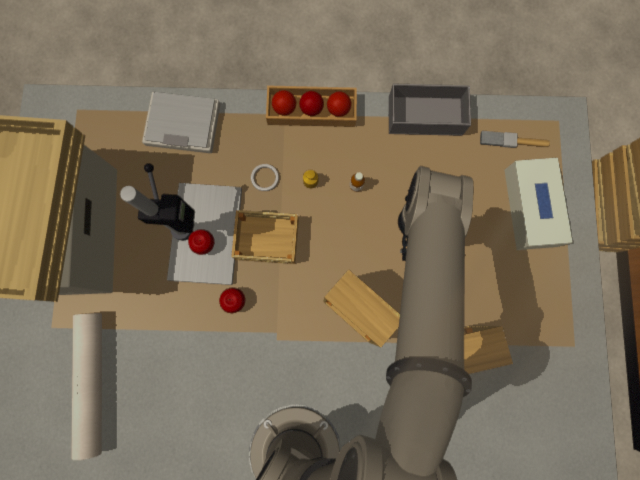

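Run:
```python
from h import *
o=robot.get_obs();print(o['time_s'],o['qvel'],o['contact_force']);print(job.hand_in())
```

```text
14.85 [-0.0343  0.0145 -0.0337  0.0354 -0.0032 -0.0057 -0.0108] [-0.382   0.3766 -0.101 ]
the job is handed in; nothing more can be done
None
```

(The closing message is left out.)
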